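# Put the spare dish into the free lane of the storage hood

## Task

Put the petri dish that stands out on the worktop into the one free lane of the low three-lane hood: set it on the open apron and slide it in under the roof until it is fully home against the back stop, like the two dishes already there. Keep the dish level all the way, do not bang into the hood, and leave the two stored dishes and everything else where they are.

Things in the scene. Friction and masses are not known exactly. Their poses are not given: they have to be found in the camera images.
- dish: the spare dish: a closed round petri dish, off-white, 58.4 mm in diameter, 15 mm high, 40 g; origin at the centre of its underside, z up; stands on the open worktop
- stored_a: a closed round petri dish, off-white, 58.4 mm in diameter, 15 mm high, 40 g; origin at the centre of its underside, z up; already stored in one of the lanes
- stored_b: a closed round petri dish, off-white, 58.4 mm in diameter, 15 mm high, 40 g; origin at the centre of its underside, z up; already stored in another of the lanes
- hood: low grey hood, fixed, 160 (x) by 216 (y) by 51.5 mm high; origin at the centre of its underside, x from the open front inward, y left. Floor plate 6 mm thick; its front half (x -80 to 0) is an open flat apron, its rear half has a slotted sheet roof over three lanes 64 mm wide (y = -70, 0, 70 mm) between 6 mm walls that begin at x = 2 mm. Back stop face at x = 68.4 mm
- roof_edge (a point): middle of the lower front edge of the hood's aluminium roof, at x = 0, y = 0, z = 48 mm of the hood; the roof is 3.5 mm thick, with two 12 mm slots across it that show the dishes below, the lanes 42 mm high inside. A dish at home lies 10 mm behind this edge, so the last part of the push needs fingers that lean in under the roof
- lane0 (a point): point on the floor of the right-hand (y = -70 mm) lane, under the centre of a dish that is fully home (its far rim against the back stop, its near rim 10 mm inside the roof's front edge); axes as the hood's: x runs along the lane, inward; 39.2 mm inside the roof's front edge
- lane1 (a point): point on the floor of the middle (y = 0) lane, under the centre of a dish that is fully home (its far rim against the back stop, its near rim 10 mm inside the roof's front edge); axes as the hood's: x runs along the lane, inward; 39.2 mm inside the roof's front edge
- lane2 (a point): point on the floor of the left-hand (y = 70 mm) lane, under the centre of a dish that is fully home (its far rim against the back stop, its near rim 10 mm inside the roof's front edge); axes as the hood's: x runs along the lane, inward; 39.2 mm inside the roof's front edge
- tape: roll of masking tape lying flat (a ring, 68 mm in diameter, 19 mm high), a bystander; origin at the centre of its underside
- timer: small bench timer, 60 x 64 x 20 mm, a bystander; origin at the centre of its underside
- beaker: clear beaker, 55 mm in diameter, 70 mm high, a bystander; origin at the centre of its underside
Mind the look-alikes: they are no part of the job. What is shaped like the stored_a but yellow is not meant. Leave any turquoise look-alike of the dish alone.

How it is judged:
By the outcome, as a careful person would: the job done as asked, in the order asked, and still so for the second after the job is handed in, with the robot touching nothing.
It also fails if it takes over 43 s, if anything falls off the work surface, if the arm or the gripper's body presses on something with over 40 N, if the wrist force passes 120 N, or if a joint passes its speed limit or range.

## Robot

A 7-joint arm with a two-finger parallel gripper is mounted at the origin on a cart in front of the work surface, level with it; the furniture and walls round the work are solid. World frame = base frame: x ahead of the robot, y to its left, z up, the work surface at z = 0. Lengths are in m, angles in rad, forces in N, time in s.
With the tool pointing down it reaches from about 0.35 to 0.9 m from the base axis. Payload 8.1 kg.
Tool frame: the origin (TCP) lies at the centre of the arm's flange, where the gripper is bolted on; the fingertips stand 178 mm ahead of it and the grasp point (between the pads) lies 159 mm ahead of it; z points along the fingers, y is the line along which they close (so a half turn about z gives the same grasp; the last joint's range is limited). The gripper opens to 92 mm and grips with 3 to 60 N. Pads are 19 mm wide; open, the fingers measure 130 mm over their backs; the gripper's body (75 mm by 190 mm) begins 47 mm behind the grasp point.
Start: joints at [-1.377, 0.434, 0.025, 1.573, -0.012, 1.134, -0.075], TCP at [0.183, 0.598, 0.405] pointing down, gripper open.
Joint ranges: [-2.62, 2.62], [-0.44, 2.09], [-1.27, 1.32], [0.08, 2.57], [-1.32, 4.46], [0.12, 2], [-2.74, 2.74]. Speed limits (rad/s): [2.22, 2.22, 3.01, 3.01, 3.14, 3.14, 3.14].

## Interface

Orientations are given as a unit quaternion [w, x, y, z].
In Python, from plant import arm gives the robot as it stands. The module is installed in compiled form; this text tells all that it offers.
- The arm moves only by the tool step_arm, never from a script. Its argument "motion" is one flat list of numbers, 7 for each row, row after row: the shift along the world's x, y, z in cm, then the turn, a rotation vector about the world's x, y, z in rad, then the closure, from 0 (fully open) to 1 (shut). A call has 1 to 20 rows; each row is the pose to reach, as a shift and turn from the pose commanded when the call began; what a row does not reach only later rows make up. A row lasts 1/10 s, in which the tool goes at most 50 mm and 8.59 degrees, less where a joint would pass 70% of its speed; a pose out of reach is approached as far as the arm can. A call with a gripper value outside its range is refused whole. The fingers move at their own pace and stop on an object; "newtons" is the grip in N (left out, the last holds). Time passes only in rows, so rows that repeat a pose let the fingers close. It gives the time, the measured TCP pose, the force, the opening and the grip force at its end, in the units of the state.
- arm.read_state(): the state, without advancing time (a new reading comes with each control period).
- arm.camera(name): name is "scene" or "top" or "wrist"; returns a dict with "img" (384x512x3 uint8, red, green, blue), "vertical_fov" (degrees; the focal length in pixels is half the picture's height over the tangent of half this angle, whatever the lens; pixels are square), "cx", "cy" (the principal point, pixels), "rvec" (rotation vector, rad) and "tvec" (3), from world to camera coordinates, as OpenCV has them. Camera axes: x right, y down, z forward; pixel columns grow to the right and rows downward; lengths in m; the calibration is good to about 2 mm. The wrist camera is an equidistant fisheye: a pixel r from the principal point sees the ray r / f radians off the axis. A picture is of the moment at which its call begins. There is no depth.
- arm.hand_in(): hands the job in; it is judged then, once.
Trained networks look in a picture, given as the dict that the camera call returned (one of the last four; its "shot" number tells which), for a name from the list of things; names that differ only in an ending like _2 or _b are one class to them, and where a whole thing is asked for, a point or a joint stands for the part that bears it (a point fixed in the world has none). Each returns a list of dicts, best first, with "confidence" (0 to 1); they miss things now and then, are a little off and sometimes report something else, mostly with a low value. They report only what shows in the picture. A call takes as long as a camera call. They do not tell look-alikes from the thing itself.
- arm.boxes_of(picture, label): "at" ([row, column] in pixels, amid what is visible of it).
- arm.outline_of(picture, label): "region" (384x512 bool, what is visible of it) and "at" ([row, column] in pixels, amid what is visible of it).
- arm.landmark_of(picture, label): "at" ([row, column] in pixels: a listed point, or the origin of a listed thing).
The state is a dict: "clock": time; "joint_positions": joint angles; "qvel": joint speeds; "joint_torque": joint torques, N m; "ee_pos": TCP position; "orientation": TCP orientation; "wrist_force": force on the tool from outside, world axes, zero at the start; "ft_torque": the same for the moment, N m; "opening": opening from 0.0 (shut) to 1.0 (fully open); "gripper_force": force on a finger pad.
Only numpy, scipy, OpenCV 4.12 (cv2) and the standard library are available. Lean on these libraries where they do the work, as an engineer would, in place of code of your own. Each camera call takes 0.05 s, during which the arm holds its last target. There are 200 camera calls.

## Working session

There is one attempt and no reset: what is moved stays moved. The work goes in short steps, Python scripts to look and compute and a tool call to move; the robot and the scene stay as the last step left them, time stands still between calls to the robot, and variables do not carry over. Pictures are saved under pics/ and viewed, at most 11 in all, crops included, and the job is handed in when it is done.

Besides the shell and the picture viewer there is one more tool, called after "Call:" as a command line: name --argument value ..., lists and objects as JSON in quotes. step_arm: Moves the arm, as the interface text tells. Its arguments: {"type":"object","properties":{"motion":{"type":"array"},"newtons":{"type":"number"}},"required":["motion"]}

```bash
mkdir -p pics; cat > h.py <<'E'
import numpy as np, cv2
from plant import arm
def ray(p,rc):
    f=p["img"].shape[0]/2/np.tan(np.radians(p["vertical_fov"])/2)
    R=cv2.Rodrigues(np.array(p["rvec"],float))[0]; t=np.array(p["tvec"],float)
    d=np.array([(rc[1]-p["cx"])/f,(rc[0]-p["cy"])/f,1.0]); return -R.T@t, R.T@d
def onplane(p,rc,z):
    o,d=ray(p,rc); return o+d*(z-o[2])/d[2]
def proj(p,X):
    f=p["img"].shape[0]/2/np.tan(np.radians(p["vertical_fov"])/2)
    R=cv2.Rodrigues(np.array(p["rvec"],float))[0]; c=R@np.array(X,float)+np.array(p["tvec"],float)
    return [p["cy"]+f*c[1]/c[2],p["cx"]+f*c[0]/c[2]]
E
python3 - <<'E'
from h import *
s=arm.read_state(); print(s)
ims=[]
for n in ("scene","top"):
    p=arm.camera(n); ims.append(p["img"])
    print(n,p["vertical_fov"],p["cx"],p["cy"],ray(p,[192,256]))
    for l,z in (("dish",0),("hood",0),("roof_edge",.048),("lane0",.006),("lane1",.006),("lane2",.006),("tape",0),("timer",0),("beaker",0)):
        for r in arm.landmark_of(p,l): print(l,np.round(r["at"]),round(r["confidence"],2),np.round(onplane(p,r["at"],z),3))
cv2.imwrite("pics/a.png",cv2.resize(cv2.vconcat(ims),(450,600*9//9) if 0 else (400,600))[:,:,::-1])
for i,im in enumerate(ims): cv2.imwrite(f"pics/a{i}.png",cv2.resize(im,(800,600),interpolation=cv2.INTER_CUBIC)[:,:,::-1])
E
```

```text
{'clock': 0.0, 'joint_positions': array([-1.37661696,  0.43524709,  0.02496221,  1.57411445, -0.01160484,
        1.13400334, -0.07510099]), 'qvel': array([ 1.67002989e-03,  1.25640830e-03, -2.47104195e-05,  1.79141428e-03,
       -1.79837723e-03, -1.88664075e-03, -3.12423474e-04]), 'joint_torque': array([ 1.17496766e-03, -6.67851162e+01,  9.85190570e-01, -3.14457786e+01,
       -6.06796495e-02,  4.28510341e-02,  1.59256829e-04]), 'ee_pos': array([0.18273166, 0.59744245, 0.40392293]), 'orientation': array([-5.12306706e-05,  1.47876939e-01,  9.89005434e-01, -8.11996480e-04]), 'wrist_force': array([-0.23915687,  0.47398405, -0.62987773]), 'ft_torque': array([-0.00717269,  0.02264784,  0.02627221]), 'gripper_force': 0.0, 'opening': 1.0009880907512263}
scene 55.77499488110108 254.62372663259026 192.29965289293912 (array([ 0.08322469, -0.4566414 ,  0.75212793]), array([ 0.48516059,  0.48518742, -0.7274802 ]))
dish [292. 298.] 0.88 [ 0.435 -0.243  0.   ]
dish [253. 311.] 0.6 [ 0.536 -0.196  0.   ]
hood [177. 260.] 0.57 [0.636 0.079 0.   ]
roof_edge [165. 258.] 0.73 [0.633 0.086 0.048]
lane
[... 819 characters left out ...]
dge [162. 244.] 0.95 [0.62  0.071 0.048]
lane0 [150. 213.] 0.96 [0.66  0.147 0.006]
lane0 [149. 242.] 0.71 [0.664 0.079 0.006]
lane0 [152. 272.] 0.69 [0.659 0.005 0.006]
lane0 [155. 359.] 0.54 [ 0.653 -0.203  0.006]
lane1 [150. 213.] 0.96 [0.66  0.147 0.006]
lane1 [149. 242.] 0.71 [0.664 0.079 0.006]
lane1 [152. 272.] 0.69 [0.659 0.005 0.006]
lane1 [155. 359.] 0.54 [ 0.653 -0.203  0.006]
lane2 [150. 213.] 0.96 [0.66  0.147 0.006]
lane2 [149. 242.] 0.71 [0.664 0.079 0.006]
lane2 [152. 272.] 0.69 [0.659 0.005 0.006]
lane2 [155. 359.] 0.54 [ 0.653 -0.203  0.006]
tape [155. 362.] 0.61 [ 0.657 -0.212  0.   ]
timer [270. 321.] 0.55 [ 0.381 -0.111  0.   ]
beaker [249. 142.] 0.68 [0.421 0.302 0.   ]
```

View pics/a0.png

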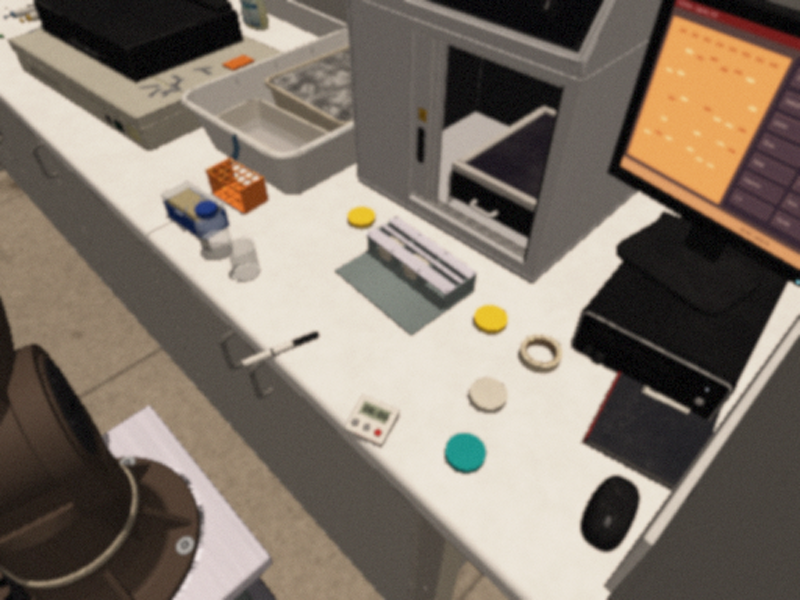

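View pics/a1.png

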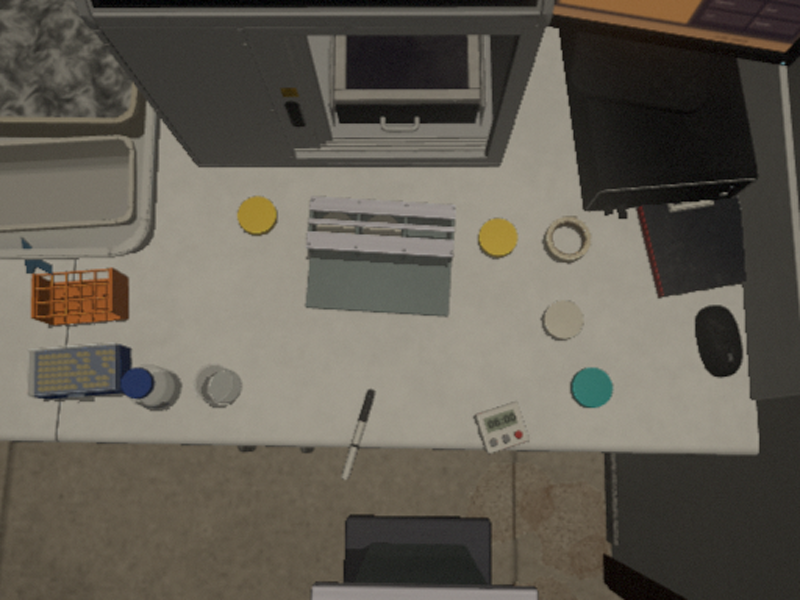

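Scene view (800x600): off-white disc at (488,394), turquoise at (465,452), yellow at (490,319) and (361,216). In the top view these are (563,320), (592,387), (498,238) and (257,215). Only the disc at top (563,320) is off-white and on the open worktop, so it is the dish. I'll confirm that and the free lane in an enlarged crop.

```bash
python3 - <<'E'
from h import *
s=arm.camera("scene"); t=arm.camera("top")
a=cv2.resize(t["img"][115:215,185:385],(800,400),interpolation=cv2.INTER_CUBIC)
b=cv2.resize(s["img"][130:215,205:310],(247,200),interpolation=cv2.INTER_CUBIC)
b=cv2.resize(s["img"][130:215,205:345],(329,200),interpolation=cv2.INTER_CUBIC)
c=np.zeros((600,800,3),np.uint8); c[:400]=a; c[400:,:329]=b
d=cv2.resize(s["img"][232:312,270:390],(300,200),interpolation=cv2.INTER_CUBIC); c[400:,340:640]=d
cv2.imwrite("pics/b.png",c[:,:,::-1])
for p,n in ((s,"s"),(t,"t")):
    for l in ("dish","stored_a"):
        for r in arm.outline_of(p,l):
            m=r["region"]; rr,cc=np.nonzero(m); at=[rr.mean(),cc.mean()]
            print(n,l,np.round(at,1),m.sum(),round(r["confidence"],2),p["img"][m].mean(0).round(),np.round(onplane(p,at,.0075),4))
    for r in arm.outline_of(p,"hood")[:1]:
        q=cv2.findContours(r["region"].astype(np.uint8),0,2)[0]; q=max(q,key=cv2.contourArea)
        print(n,cv2.approxPolyDP(q,2,True)[:,0].tolist())
E
```

```text
s dish [289.5 297.3] 569 0.93 [ 51. 148. 138.] [ 0.4344 -0.2397  0.0075]
s dish [252.5 311.7] 456 0.86 [203. 188. 166.] [ 0.5346 -0.1995  0.0075]
s stored_a [204.3 313.9] 364 0.8 [217. 184.  66.] [ 0.6606 -0.1035  0.0075]
s stored_a [139.2 230.9] 214 0.7 [212. 178.  61.] [0.6877 0.2664 0.0075]
s stored_a [160.2 247.5] 61 0.62 [120. 110.  99.] [0.6556 0.154  0.0075]
s stored_a [172.4 264.2] 64 0.54 [123. 114. 102.] [0.6534 0.0799 0.0075]
s [[252, 139], [236, 147], [235, 159], [216, 173], [264, 213], [303, 185], [304, 174]]
t dish [248.2 378.8] 577 0.97 [ 58. 113. 104.] [ 0.4326 -0.2428  0.0075]
t stored_a [137.3 164.4] 517 0.77 [153. 129.  54.] [0.6885 0.2652 0.0075]
t stored_a [204.7 360.5] 491 0.73 [148. 140. 122.] [ 0.5334 -0.2027  0.0075]
t stored_a [151.8 318.3] 502 0.72 [159. 135.  58.] [ 0.6598 -0.1045  0.0075]
t stored_a [143.3 215.6] 237 0.64 [102.  98.  88.] [0.6759 0.1418 0.0075]
t stored_a [144.7 243.8] 195 0.45 [96. 92. 81.] [0.674  0.0742 0.0075]
t [[199, 126], [196, 196], [287, 201], [290, 131]]
```

View pics/b.png

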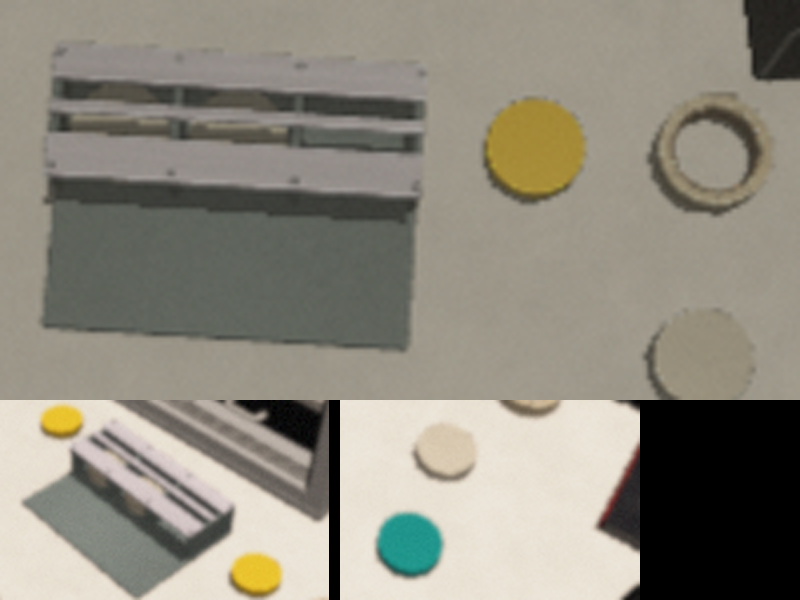

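Crop: the dish at crop (702,358) is off-white, so it's the one meant. The hood slots show stored dishes in the left and middle lanes, and the right lane at crop (355,110–135) is empty. So lane0 is the free lane. Next I'll fit the hood pose.

```bash
python3 - <<'E'
from h import *
from scipy.optimize import least_squares
s=arm.camera("scene"); t=arm.camera("top")
H=[(-.08,.108,.006),(-.08,-.108,.006),(.08,.108,.0515),(.08,-.108,.0515),(0,.108,.0515),(0,-.108,.0515)]
T=[(195.8,196.3),(287,202.3),(198.8,125.7),(291.8,130.8),(196.2,158.6),(289.6,163.9)]
# scene crop scale 2.35 off (205,130)
k=140/329
S=[(216,173),(264,213.5),(252,139),(304,174),(235.7,147.5),(None)]
def P(v,h): c,n=np.cos(v[2]),np.sin(v[2]); return np.array([v[0]+c*h[0]-n*h[1],v[1]+n*h[0]+c*h[1],h[2]])
def res(v,p,C):
    return np.concatenate([np.array(proj(p,P(v,h)))[::-1]-c for h,c in zip(H,C) if c])
for f in (lambda v:res(v,t,T),lambda v:res(v,s,S),lambda v:np.r_[res(v,t,T),res(v,s,S)]):
    r=least_squares(f,[.63,.08,0]); print(np.round(r.x,4),r.fun.round(1))
v=r.x
print("lane0",P(v,(.0392,-.07,.006)),"apron",P(v,(-.042,-.07,.006)))
print("lane1 home", P(v,(.0392,0,.006)),P(v,(.0392,.07,.006)))
# dish circle fit on top picture by colour in both
for p,c in ((s,(252,312)),(t,(205,360))):
    print([np.round(proj(p,(.534,-.201,z)),1) for z in (0,.015)])
    lab=cv2.cvtColor(p["img"],cv2.COLOR_RGB2LAB).astype(int)
E
```

```text
[ 0.6209  0.0732 -0.0413] [-0.4  0.4  0.3 -0.2 -0.1 -0.5  0.1 -0.1 -0.5  0.   0.6  0.3]
[ 0.6237  0.0745 -0.0375] [-2.  -0.6 -0.2  0.2  1.9 -1.3  1.9 -0.4 -1.7  1.4]
[ 0.6216  0.0733 -0.0407] [-0.4  0.1  0.3 -0.5 -0.2 -0.7 -0.  -0.4 -0.6 -0.3  0.5 -0.  -2.2 -0.2
 -0.6  0.9  1.8 -0.8  1.7  0.3 -1.8  1.9]
lane0 [0.65789897 0.00179335 0.006     ] apron [0.57676619 0.00509652 0.006     ]
lane1 home [0.66074654 0.07173541 0.006     ] [0.6635941  0.14167746 0.006     ]
[array([254.8, 311.7]), array([251.3, 312.4])]
[array([204.9, 359.1]), array([203.9, 360.4])]
```

Call:
step_arm --motion '[35.1, -80, -12.5, 0, 0, 0.256, 0, 35.1, -80, -12.5, 0, 0, 0.256, 0, 35.1, -80, -12.5, 0, 0, 0.256, 0, 35.1, -80, -12.5, 0, 0, 0.256, 0, 35.1, -80, -12.5, 0, 0, 0.256, 0, 35.1, -80, -12.5, 0, 0, 0.256, 0, 35.1, -80, -12.5, 0, 0, 0.256, 0, 35.1, -80, -12.5, 0, 0, 0.256, 0, 35.1, -80, -12.5, 0, 0, 0.256, 0, 35.1, -80, -12.5, 0, 0, 0.256, 0, 35.1, -80, -12.5, 0, 0, 0.256, 0, 35.1, -80, -12.5, 0, 0, 0.256, 0, 35.1, -80, -12.5, 0, 0, 0.256, 0, 35.1, -80, -12.5, 0, 0, 0.256, 0, 35.1, -80, -12.5, 0, 0, 0.256, 0, 35.1, -80, -12.5, 0, 0, 0.256, 0, 35.1, -80, -12.5, 0, 0, 0.256, 0, 35.1, -80, -12.5, 0, 0, 0.256, 0, 35.1, -80, -12.5, 0, 0, 0.256, 0, 35.1, -80, -12.5, 0, 0, 0.256, 0]'

```text
clock: 3.5
ee_pos: [0.5337, -0.2028, 0.2794]
orientation: [-0.0, 0.021, 1.0, 0.0]
wrist_force: [-0.2, 1.2, -0.3]
opening: 1.001
gripper_force: 0.0
```

```bash
cat >> h.py <<'E'
def fray(p,rc):
    f=p["img"].shape[0]/2/np.tan(np.radians(p["vertical_fov"])/2)
    R=cv2.Rodrigues(np.array(p["rvec"],float))[0]; t=np.array(p["tvec"],float)
    u,v=rc[1]-p["cx"],rc[0]-p["cy"]; r=np.hypot(u,v)+1e-9; a=r/f
    return -R.T@t, R.T@np.array([np.sin(a)*u/r,np.sin(a)*v/r,np.cos(a)])
def fplane(p,rc,z): o,d=fray(p,rc); return o+d*(z-o[2])/d[2]
E
python3 - <<'E'
from h import *
p=arm.camera("wrist")
for r in arm.outline_of(p,"dish"):
    q=max(cv2.findContours(r["region"].astype(np.uint8),0,2)[0],key=cv2.contourArea)[:,0]
    X=np.array([fplane(p,(b,a),.015)[:2] for a,b in q])
    (c,rad)=cv2.minEnclosingCircle(X.astype(np.float32)*1000)
    print(np.round(r["at"]),round(r["confidence"],2),p["img"][r["region"]].mean(0).round(),np.round(c,1),round(rad,1),X.mean(0).round(4),X.min(0).round(4),X.max(0).round(4))
print(arm.read_state()["ee_pos"])
cv2.imwrite("pics/c.png",p["img"][:,:,::-1])
E
```

```text
[ 88. 204.] 0.94 [ 30. 140. 132.] [ 433.  -240.9] 30.5 [ 0.4327 -0.2427] [ 0.403  -0.2714] [ 0.4626 -0.2113]
[197. 256.] 0.56 [116. 108.  95.] [ 532.2 -200.2] 30.2 [ 0.5336 -0.1977] [ 0.5023 -0.2288] [ 0.562  -0.1715]
[ 0.53365363 -0.20103299  0.27970842]
```

View pics/c.png

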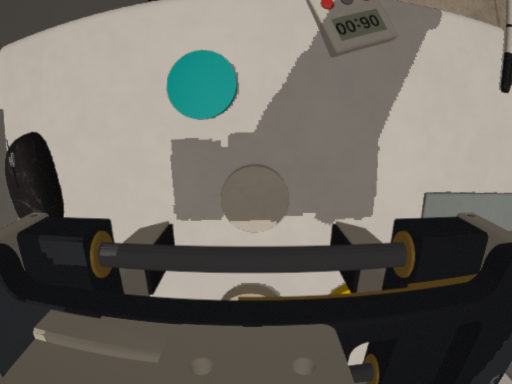

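Wrist view: the off-white dish is centred at pixel (255,198), world (0.532,-0.200), directly below the gripper. The turquoise dish at (203,85) is clear of the fingers. Descending.

Call:
step_arm --motion '[-0.1, 0.1, -3.5, 0, 0, 0, 0, -0.1, 0.1, -6.5, 0, 0, 0, 0, -0.1, 0.1, -8.5, 0, 0, 0, 0, -0.1, 0.1, -9.5, 0, 0, 0, 0, -0.1, 0.1, -9.8, 0, 0, 0, 0, -0.1, 0.1, -9.8, 0, 0, 0, 0, -0.1, 0.1, -9.8, 0, 0, 0, 0.2, -0.1, 0.1, -9.8, 0, 0, 0, 0.3, -0.1, 0.1, -9.8, 0, 0, 0, 0.5, -0.1, 0.1, -9.8, 0, 0, 0, 0.5, -0.1, 0.1, -9.8, 0, 0, 0, 0.5, -0.1, 0.1, -9.8, 0, 0, 0, 0.5]' --newtons 12

```text
clock: 4.8
ee_pos: [0.5329, -0.2014, 0.182]
orientation: [0.0, 0.02, 1.0, 0.0]
wrist_force: [-0.4, 0.4, 3.8]
opening: 0.632
gripper_force: 12.0
```

Call:
step_arm --motion '[0, 0, 2, 0, 0, 0, 0.5, 0, 0, 5, 0, 0, 0, 0.5, 0.8, 4, 6, 0, 0, 0, 0.5, 1.6, 8, 6, 0, 0, 0, 0.5, 2.5, 12, 6, 0, 0, 0, 0.5, 3.3, 16, 6, 0, 0, 0, 0.5, 4, 19, 6, 0, 0, 0, 0.5, 4.1, 20.6, 6, 0, 0, 0, 0.5, 4.1, 20.6, 5, 0, 0, 0, 0.5, 4.1, 20.6, 4, 0, 0, 0, 0.5, 4.1, 20.6, 4, 0, 0, 0, 0.5, 4.1, 20.6, 4, 0, 0, 0, 0.5]'

```text
clock: 6.0
ee_pos: [0.5734, 0.0027, 0.2212]
orientation: [-0.001, 0.022, 1.0, -0.0]
wrist_force: [-0.1, -0.7, -1.0]
opening: 0.63
gripper_force: 12.0
```

```bash
python3 - <<'E'
from h import *
p=arm.camera("wrist"); t=arm.camera("top")
print(arm.read_state()["ee_pos"],arm.read_state()["opening"])
for l in ("roof_edge","lane0"):
    for r in arm.landmark_of(p,l): print(l,np.round(r["at"]),round(r["confidence"],2),fplane(p,r["at"],.048 if l[0]=="r" else .006).round(4))
a=cv2.resize(p["img"],(800,600)); cv2.imwrite("pics/d.png",a[:,:,::-1])
E
```

```text
[0.57379582 0.00334241 0.22183581] 0.628362552713218
```

View pics/d.png

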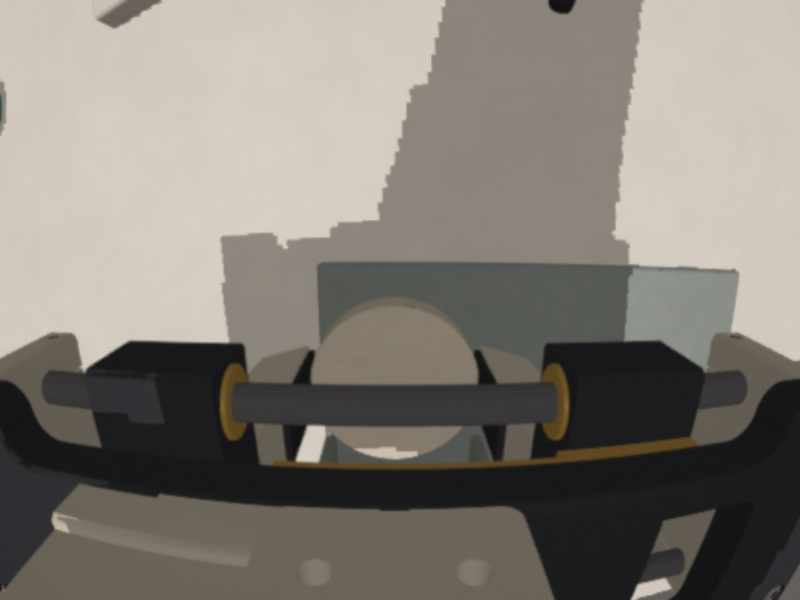

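Wrist view: the dish is held over the apron. The apron's front corners are at (319,263) and (737,270) in the 800x600 picture. I'll check those against the hood fit.

```bash
python3 - <<'E'
from h import *
p=arm.camera("wrist")
A=fplane(p,(263.5/1.5625-.3,319/1.5625-.3),.006);B=fplane(p,(270/1.5625-.3,737/1.5625-.3),.006)
print(A,B,np.linalg.norm(A-B),"fit yaw",np.arctan2(*( (A-B)[:2]*[-1,1])))
y=-.0407;R=np.array([[np.cos(y),-np.sin(y)],[np.sin(y),np.cos(y)]])
for l in ((-.08,-.108),(-.08,.108)): print(R@l+[.6216,.0733])
print(fplane(p,(378/1.5625,394/1.5625),.056),arm.read_state()["ee_pos"],arm.read_state()["orientation"])
E
```

```text
[ 0.53721874 -0.0270158   0.006     ] [0.54529787 0.18696729 0.006     ] 0.2141355568777676 fit yaw 3.1038546506845495
[ 0.53727186 -0.03135546]
[0.54606064 0.18446566]
[0.57056991 0.00439978 0.056     ] [0.57391179 0.00417599 0.22205429] [2.69643343e-04 2.08181389e-02 9.99783243e-01 6.96620342e-06]
```

Call:
step_arm --motion '[0, 0.2, -1, 0, 0, 0, 0.5, 0, 0.2, -2, 0, 0, 0, 0.5, 0, 0.2, -2.8, 0, 0, 0, 0.5, 0, 0.2, -3.1, 0, 0, 0, 0.5, 0, 0.2, -3.3, 0, 0, 0, 0.5, 0, 0.2, -3.3, 0, 0, 0, 0.5, 0, 0.2, -3.3, 0, 0, 0, 0.5]'

```text
clock: 6.95
ee_pos: [0.5739, 0.0066, 0.1889]
orientation: [0.0, 0.02, 1.0, 0.0]
wrist_force: [-0.9, 0.9, -0.1]
opening: 0.633
gripper_force: 12.0
```

```bash
python3 - <<'E'
from h import *
p=arm.camera("wrist")
st=arm.read_state();print(st["ee_pos"],st["wrist_force"])
a=cv2.resize(p["img"][140:310,150:350],(800,680),interpolation=cv2.INTER_CUBIC)[:600]; cv2.imwrite("pics/e.png",a[:,:,::-1])
E
```

```text
[0.57396533 0.00663531 0.18898336] [-0.13899648  0.20053381 -0.29558171]
```

View pics/e.png

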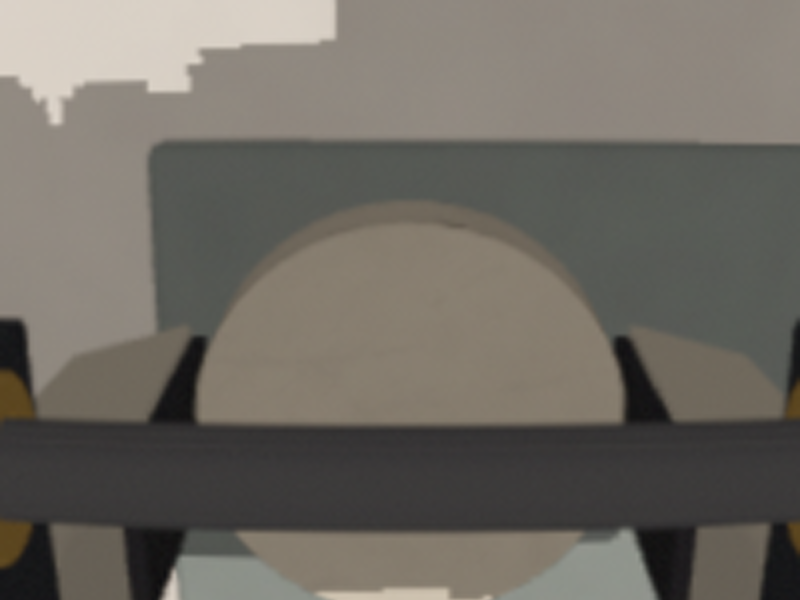

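Wrist crop: the dish top spans columns 195–626 at row 395. The apron's right edge runs from (150,160) to (158,330). I'll compute the distance from dish centre to that edge, which should be 38 mm.

```bash
python3 - <<'E'
from h import *
p=arm.camera("wrist")
g=lambda x,y,z: fplane(p,(y/4+139.6,x/4+149.6),z)[:2]
L,R=g(195,395,.022),g(626,395,.022); T=g(410,222,.022)
print("dish L,R,top",L,R,np.linalg.norm(R-L),T, "c",(L+R)/2)
a,b=g(150,165,.006),g(158,330,.006); u=(b-a)/np.linalg.norm(b-a); n=np.array([-u[1],u[0]])
print("edge",a,b,"yaw",np.arctan2(u[1],u[0]),"dist",n@((L+R)/2-a))
F=g(160,143,.006),g(780,146,.006); print("front",F, "yaw", np.arctan2(-(F[1]-F[0])[0],(F[1]-F[0])[1]))
y=-.0407;nn=np.array([-np.sin(y),np.cos(y)]); print("dist fixed yaw",nn@((L+R)/2-a),nn@((L+R)/2-b), "x from front",np.array([np.cos(y),np.sin(y)])@((L+R)/2-F[0]))
E
```

```text
dish L,R,top [ 0.56804092 -0.02218732] [0.57038686 0.03658758] 0.058821698825327624 [0.54487628 0.00809922] c [0.56921389 0.00720013]
edge [ 0.53901422 -0.02900057] [ 0.56401874 -0.03022085] yaw -0.04876363755650857 dist 0.03762973456318368
front (array([ 0.53588555, -0.02725288]), array([0.53967682, 0.06214498])) yaw -0.04238358260377889
dist fixed yaw 0.03739951290218308 0.03760137808974081 x from front 0.031898884990274476
```

Call:
step_arm --motion '[0, 0.05, -0.1, 0, 0, 0, 0.5, 0, 0.05, -0.1, 0, 0, 0, 0.5, 0, 0.05, -0.1, 0, 0, 0, 0.4, 0, 0.05, -0.1, 0, 0, 0, 0.25, 0, 0.05, -0.1, 0, 0, 0, 0.15, 0, 0.05, -0.1, 0, 0, 0, 0.15, 0, 0.05, 1, 0, 0, 0, 0.15, 0, 0.05, 3, 0, 0, 0, 0.15, 0, 0.05, 6, 0, 0, 0, 0.15]'

```text
clock: 7.95
ee_pos: [0.5732, 0.0072, 0.2489]
orientation: [-0.001, 0.02, 1.0, -0.0]
wrist_force: [0.6, -0.2, 0.2]
opening: 0.849
gripper_force: 0.0
```

Call:
step_arm --motion '[-4, 0.2, 1, 0, 0, 0, 0.87, -8, 0.3, 1, -0.006, -0.14, 0, 0.87, -12, 0.5, 1, -0.012, -0.28, 0, 0.87, -13.7, 0.55, 0, -0.018, -0.42, 0, 0.87, -13.7, 0.55, 0, -0.022, -0.53, 0, 0.87, -13.7, 0.55, 0, -0.022, -0.53, 0, 0.87, -13.7, 0.55, -3, -0.022, -0.53, 0, 0.87, -13.7, 0.55, -5.5, -0.022, -0.53, 0, 0.87, -13.7, 0.55, -7, -0.022, -0.53, 0, 0.87, -13.7, 0.55, -7.8, -0.022, -0.53, 0, 0.87, -13.7, 0.55, -7.8, -0.022, -0.53, 0, 0.87, -13.7, 0.55, -7.8, -0.022, -0.53, 0, 0.87]'

```text
clock: 9.15
ee_pos: [0.4781, -0.0057, 0.2559]
orientation: [0.231, 0.014, 0.973, -0.003]
wrist_force: [0.7, 0.9, 0.5]
opening: 0.129
gripper_force: 0.0
```

```bash
python3 - <<'E'
from h import *
from scipy.spatial.transform import Rotation as Ro
p=arm.camera("scene"); w=arm.camera("wrist")
st=arm.read_state();q=st["orientation"];M=Ro.from_quat(q[[1,2,3,0]]).as_matrix()
print(st["ee_pos"],M[:,2],M[:,1],"tip",st["ee_pos"]+.178*M[:,2],st["wrist_force"],st["opening"])
a=cv2.resize(p["img"][110:250,180:366],(800,600),interpolation=cv2.INTER_CUBIC); cv2.imwrite("pics/f.png",a[:,:,::-1])
E
```

```text
[ 0.47786936 -0.00579143  0.25573583] [ 0.4490242  -0.01170248 -0.89344296] [2.80104391e-02 9.99607146e-01 9.84375680e-04] tip [ 0.55779567 -0.00787447  0.09670299] [-0.2181888   0.52659192 -0.77331005] 0.13172149007286374
```

View pics/f.png

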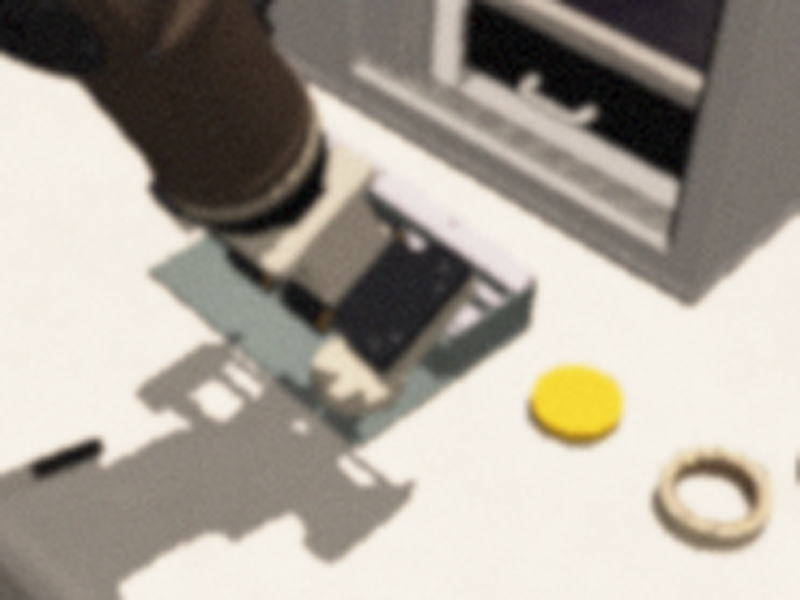

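The arm stopped short of the commanded pose, with the tip still about 75 mm above the dish. The scene view shows no contact. I'll check the joints.

```bash
python3 -c "
from h import *
s=arm.read_state();print(s['joint_positions'].round(3),s['joint_torque'].round(1),s['qvel'].round(3))"
```

```text
[-0.527  0.351  0.503  2.334 -1.318  0.118  2.742] [  0.1 -42.7   5.1 -19.2  -0.3  -1.1   0. ] [-0.006 -0.001  0.005  0.007 -0.    -0.003 -0.003]
```

Call:
step_arm --motion '[0, 0.5, 3, 0, 0.12, 0, 0.87, 0, 0.8, 6, 0, 0.27, 0, 0.87, 0, 1.2, 6, 0, 0.4, 0, 0.87, 0, 1.2, 6, 0, 0.47, 0, 0.87, 0, 1.2, 6, 0, 0.47, 0, 0.87, 0, 1.2, 6, 0, 0.47, 0, 0.87]'

```text
clock: 9.85
ee_pos: [0.4786, 0.007, 0.3156]
orientation: [-0.003, 0.012, 1.0, -0.007]
wrist_force: [0.7, -0.1, -1.0]
opening: 0.129
gripper_force: 0.0
```

```bash
cat > st.py <<'E'
from h import *
from scipy.spatial.transform import Rotation as Ro
st=arm.read_state();q=st["orientation"];M=Ro.from_quat(q[[1,2,3,0]]).as_matrix()
print("t",st["clock"],"tcp",st["ee_pos"].round(4),"z",M[:,2].round(3),"y",M[:,1].round(3),"tip",(st["ee_pos"]+.178*M[:,2]).round(4),"F",st["wrist_force"].round(1),"q",st["joint_positions"].round(3))
E
python3 st.py
```

```text
t 9.85 tcp [0.4786 0.007  0.3156] z [-0.006 -0.014 -1.   ] y [ 0.023  1.    -0.014] tip [0.4775 0.0045 0.1376] F [ 0.7 -0.1 -1. ] q [-0.931  0.495  1.121  2.084 -0.553  0.911  2.049]
```

```bash
cat > kin.py <<'E'
import numpy as np
from scipy.spatial.transform import Rotation as Ro
from scipy.optimize import least_squares
LO=np.array([-2.62,-.44,-1.27,.08,-1.32,.12,-2.74]);HI=np.array([2.62,2.09,1.32,2.57,4.46,2,2.74])
D=[([-1.37661696,.43524709,.02496221,1.57411445,-.01160484,1.13400334,-.07510099],[.18273166,.59744245,.40392293],[-5e-5,.147877,.989005,-.000812]),
([-.527,.351,.503,2.334,-1.318,.118,2.742],[.47787,-.00579,.25574],[.231,.014,.973,-.003]),
([-.931,.495,1.121,2.084,-.553,.911,2.049],[.4786,.007,.3156],[-.003,.012,1,-.007])]
def rot(q,s,t0):
    z=lambda a:Ro.from_euler('z',a);y=lambda a:Ro.from_euler('y',a)
    R=[z(s[0]*q[0]+t0[0])]
    for i in range(1,7): R.append(R[-1]*((y(s[i]*q[i])) if i%2 else z(s[i]*q[i])))
    R.append(R[-1]*z(t0[1])); return R
E
python3 - <<'E'
from kin import *
import itertools
best=[]
for s in itertools.product([-1,1],repeat=7):
    if s[0]!=-1 and 0: continue
    def f(t): return np.concatenate([(Ro.from_quat(np.r_[o[1:],o[0]]/np.linalg.norm(o)).inv()*rot(q,s,t)[-1]).as_rotvec() for q,p,o in D])
    for t in itertools.product([0,1.57,3.14,-1.57],repeat=2):
        r=least_squares(f,t,max_nfev=40); best.append((r.cost,s,r.x.round(3)))
best.sort(key=lambda b:b[0])
for b in best[:6]: print(b)
E
```

```text
(np.float64(3.6316561079497086e-07), (-1, -1, -1, -1, -1, -1, -1), array([3.141, 4.712]))
(np.float64(3.63165610795012e-07), (-1, -1, -1, -1, -1, -1, -1), array([-3.142, -1.571]))
(np.float64(3.6316561079505323e-07), (-1, 1, -1, 1, -1, 1, -1), array([-0.   ,  1.571]))
(np.float64(3.631656107950875e-07), (-1, 1, -1, 1, -1, 1, -1), array([-0.   ,  1.571]))
(np.float64(3.631656107951454e-07), (-1, -1, -1, -1, -1, -1, -1), array([ 3.141, -1.571]))
(np.float64(3.631656107951461e-07), (-1, 1, -1, 1, -1, 1, -1), array([-0.   ,  1.571]))
```

```bash
cat >> kin.py <<'E'
S=(-1,1,-1,1,-1,1,-1);T0=(0,np.pi/2)
def fk(q,v):
    R=rot(q,S,T0);h,ax,ay,a,bx,by,b,lx,ly,L=v
    return np.array([0,0,h])+R[2].apply([ax,ay,a])+R[4].apply([bx,by,b])+R[6].apply([lx,ly,L])*1.0, R[-1]
def calib():
    f=lambda v:np.r_[np.concatenate([fk(q,v)[0]-p for q,p,o in D]),1e-3*v[[1,2,4,5,7,8]],1e-4*v[[0,3,6,9]]]
    return least_squares(f,[.36,0,0,.4,0,0,.4,0,0,.1])
E
python3 - <<'E'
from kin import *
r=calib();print(r.x.round(4),(r.fun[:9]*1000).round(2))
# planar-only models
for idx in ([0,2,3,6,9],[0,2,3,5,6,9],[0,1,3,4,6,9,2],[0,2,3,6,7,9],[0,1,2,3,4,5,6,7,9]):
    def f(u):
        v=np.zeros(10);v[idx]=u;return np.r_[np.concatenate([fk(q,v)[0]-p for q,p,o in D]),1e-4*u]
    q=least_squares(f,[.3]*len(idx));print(idx,q.x.round(4),(q.fun[:9]*1000).round(1))
E
```

```text
[ 0.2194 -0.0087 -0.0288  0.5968 -0.0057 -0.0056  0.4375  0.0175 -0.0208
  0.1801] [-0. -0. -0.  0.  0. -0.  0.  0.  0.]
[0, 2, 3, 6, 9] [ 0.2666 -0.0485  0.5778  0.4367  0.2066] [ -1.5  16.5  -4.8   0.1   2.3  -1.6 -21.1  -2.5   6.4]
[0, 2, 3, 5, 6, 9] [ 0.239  -0.0606  0.5713  0.017   0.4369  0.1766] [ -6.7  15.2  -8.3  -0.4  -4.1   0.4 -15.9  -0.5   7.9]
[0, 1, 3, 4, 6, 9, 2] [ 0.2369  0.0286  0.5637 -0.0132  0.4033  0.1832 -0.0437] [ -7.1  13.  -10.   -0.1  -3.3  -0.5 -13.   -0.6  10.5]
[0, 2, 3, 6, 7, 9] [ 0.1681 -0.046   0.6448  0.4268  0.0272  0.1737] [-8.4 10.1 -5.5 -0.4 -9.3  0.3 -9.   2.3  5.1]
[0, 1, 2, 3, 4, 5, 6, 7, 9] [ 0.0752  0.0374  0.0171  0.7913  0.0015 -0.0794  0.3754  0.0835  0.2123] [-0.  0. -0. -0.  0. -0. -0. -0.  0.]
```

```bash
cat >> kin.py <<'E'
def target(x,y,z,th,flip=0,yaw=-.041):
    R=Ro.from_euler('z',yaw)*Ro.from_euler('y',-th)*Ro.from_euler('x',np.pi)*Ro.from_euler('z',0) # tool z down, leaning fwd
    Rm=R.as_matrix(); d=Rm[:,2]; 
    yv=Rm[:,1]*-1  # tool y = +hood y
    if flip: yv=-yv
    return np.array([x,y,z]),Ro.from_matrix(np.c_[np.cross(yv,d),yv,d])
def ik(P,R,v,q0):
    f=lambda q:np.r_[(fk(q,v)[0]-P)*10,(R.inv()*fk(q,v)[1]).as_rotvec()*3,.01*(q-q0)]
    q0=np.clip(q0,LO+.03,HI-.03)
    r=least_squares(f,q0,bounds=(LO+.02,HI-.02),max_nfev=200);e=np.abs(r.fun[:6]).max();return r.x,e
E
python3 - <<'E'
from kin import *
v=calib().x; rng=np.random.default_rng(0)
for nm,a in (("start",(.437,.0127,.167,.53)),("mid",(.48,.011,.167,.53)),("end",(.53,.009,.167,.53)),("end.62",(.515,.009,.16,.62)),("end.45",(.54,.009,.17,.45))):
  for fl in (0,1):
    P,R=target(*a,fl); sol=[]
    for k in range(25):
        q,e=ik(P,R,v,rng.uniform(LO,HI)*.9)
        if e<.03 and not any(np.abs(q-s).max()<.6 for s in sol): sol.append(q)
    print(nm,fl,[list(map(float,s.round(2))) for s in sol[:4]])
E
```

```text
start 0 [[0.64, 0.82, -1.25, 2.53, 1.94, 0.98, -0.53], [0.1, 0.52, -0.36, 2.52, 2.5, 0.49, -1.13], [-0.43, 0.54, 0.35, 2.51, 3.31, 0.41, -1.96]]
start 1 [[-0.14, 0.47, 0.11, 2.43, 3.13, 0.28, 1.48], [0.33, 0.49, -0.51, 2.44, 2.33, 0.4, 2.32], [-0.74, 0.73, 0.99, 2.42, 4.17, 0.63, 0.37]]
mid 0 [[0.64, 0.81, -1.19, 2.44, 1.93, 0.91, -0.44], [-0.08, 0.52, -0.08, 2.42, 2.74, 0.35, -1.34]]
mid 1 [[0.15, 0.5, -0.26, 2.34, 2.48, 0.27, 2.17], [-0.19, 0.5, 0.18, 2.33, 3.34, 0.22, 1.28], [-0.62, 0.66, 0.8, 2.33, 4.16, 0.48, 0.38]]
end 0 [[0.53, 0.72, -0.94, 2.33, 1.95, 0.69, -0.43], [-0.17, 0.55, 0.06, 2.31, 2.93, 0.25, -1.52], [0.13, 0.56, -0.34, 2.32, 2.33, 0.36, -0.88]]
end 1 [[0.08, 0.53, -0.15, 2.23, 2.48, 0.18, 2.18], [-0.14, 0.54, 0.14, 2.22, 3.35, 0.14, 1.28], [-0.36, 0.58, 0.43, 2.22, 4.03, 0.23, 0.55]]
end.62 0 [[0.52, 0.75, -0.95, 2.39, 2.15, 0.8, -0.61], [-0.13, 0.57, -0.01, 2.38, 2.89, 0.44, -1.49]]
end.62 1 [[-0.5, 0.64, 0.63, 2.29, 3.86, 0.44, 0.68], [0.35, 0.58, -0.53, 2.31, 2.35, 0.45, 2.35], [-0.13, 0.54, 0.11, 2.29, 3.16, 0.31, 1.46], [-0.81, 1.06, 1.3, 2.29, 4.23, 1.01, 0.12]]
end.45 0 [[0.44, 0.65, -0.79, 2.27, 1.79, 0.53, -0.29], [0.01, 0.54, -0.17, 2.27, 2.18, 0.19, -0.74]]
end.45 1 []
```

```bash
cat > sim.py <<'E'
from kin import *
v=calib().x
def jac(q):
    P,R=fk(q,v);J=np.zeros((6,7))
    for i in range(7):
        d=q.copy();d[i]+=1e-5;p,r=fk(d,v);J[:3,i]=(p-P)/1e-5;J[3:,i]=(r*R.inv()).as_rotvec()/1e-5
    return J
VM=.7*np.array([2.22,2.22,3.01,3.01,3.14,3.14,3.14])*.02
def servo(q,cp,cr,gp,gr,n=5,lam=.02):
    # one 0.1 s row, n substeps; command pose cp,cr moves toward goal
    for _ in range(n):
        e=gp-cp;m=np.linalg.norm(e);cp=cp+e*min(1,.05/n/max(m,1e-9))
        w=(gr*cr.inv()).as_rotvec();m=np.linalg.norm(w);cr=Ro.from_rotvec(w*min(1,.15/n/max(m,1e-9)))*cr
        for _ in range(3):
            P,R=fk(q,v);x=np.r_[cp-P,(cr*R.inv()).as_rotvec()];J=jac(q)
            dq=J.T@np.linalg.solve(J@J.T+lam**2*np.eye(6),x)
            q=np.clip(q+dq*min(1,1),LO,HI)
    return q,cp,cr
def run(q,moves,verbose=1):
    """moves: list of calls; call = list of 6-rows (cm, rad)"""
    q=np.array(q,float);cp,cr=fk(q,v)
    for call in moves:
        bp,br=cp,cr
        for row in call:
            q,cp,cr=servo(q,cp,cr,bp+np.array(row[:3])/100,Ro.from_rotvec(row[3:6])*br)
        cp,cr=fk(q,v)
        if verbose: print(q.round(2),fk(q,v)[0].round(3),fk(q,v)[1].as_matrix()[:,2].round(2))
    return q
E
python3 - <<'E'
from sim import *
A=[[[35.1,-80,-12.5,0,0,.256]]*20,[[-.1,.1,-9.8,0,0,0]]*4,[[0,0,6,0,0,0]]*2+[[4.1,20.6,6,0,0,0]]*6+[[4.1,20.6,4,0,0,0]]*2,[[0,.2,-3.3,0,0,0]]*3,[[0,.05,6,0,0,0]]*2,
[[-4,.2,1,0,0,0],[-8,.3,1,-.006,-.14,0],[-12,.5,1,-.012,-.28,0],[-13.7,.55,0,-.018,-.42,0]]+[[-13.7,.55,0,-.022,-.53,0]]*2+[[-13.7,.55,-7.8,-.022,-.53,0]]*6,
[[0,.5,3,0,.12,0],[0,.8,6,0,.27,0],[0,1.2,6,0,.4,0]]+[[0,1.2,6,0,.47,0]]*3]
run(D[0][0],A)
E
```

```text
[ 0.04  0.44  0.33  1.95 -0.2   0.78  2.01] [ 0.534 -0.203  0.279] [ 0. -0. -1.]
[ 0.09  0.58  0.26  2.03 -0.27  0.57  2.07] [ 0.533 -0.202  0.181] [ 0. -0. -1.]
[-0.32  0.53  0.3   1.98 -0.24  0.66  1.67] [0.574 0.004 0.221] [ 0. -0. -1.]
[-0.3   0.58  0.28  2.   -0.27  0.59  1.68] [0.574 0.006 0.188] [ 0. -0. -1.]
[-0.34  0.5   0.32  1.96 -0.23  0.72  1.65] [0.574 0.007 0.248] [ 0. -0. -1.]
[ 0.7   0.52 -1.17  2.52 -1.32  0.12  2.74] [0.356 0.115 0.22 ] [ 0.12  0.63 -0.77]
[ 0.44  0.3  -0.74  2.32 -0.76  0.83  1.91] [0.356 0.127 0.28 ] [-0.24  0.63 -0.74]
```

```bash
cat > s2.py <<'E'
from sim import *
import itertools
q0=np.array([-.931,.495,1.121,2.084,-.553,.911,2.049])
def go(q,wps,verbose=0):
    cp,cr=fk(q,v);mn=9
    for gp,gr,n in wps:
        for _ in range(n): q,cp,cr=servo(q,cp,cr,np.array(gp),gr,n=3,lam=.03)
        cp,cr=fk(q,v)
        if verbose: print(q.round(2),cp.round(3),cr.as_matrix()[:,2].round(2),"err",np.linalg.norm(cp-gp).round(3))
    return q,cp,cr
def ori(th,side,yaw=-.041):
    R=target(0,0,0,th,0,yaw)[1]; return Ro.from_euler('z',-.041)*Ro.from_euler('x',side)*Ro.from_euler('z',.041)*R
E
cat > s3.py <<'E'
from s2 import *
P=[.44,.0127,.30];res=[]
for a,dx,dy,yw in itertools.product([-.9,-.6,.6,.9],[.46,.55],[-.15,0,.15],[-.041]):
    try: q,cp,cr=go(q0,[([dx,dy,.38],ori(0,a,yw),8),(P,ori(.7,a,yw),8),(P,ori(.7,0),7)])
    except Exception: continue
    e=np.linalg.norm(cp-P)+np.linalg.norm((cr*ori(.7,0).inv()).as_rotvec())
    res.append((round(float(e),3),a,dx,dy,q.round(2)))
for r in sorted(res,key=lambda r:r[0])[:8]: print(*r)
E
timeout 500 python3 s3.py
```

```text
0.0 -0.9 0.46 -0.15 [-0.38  0.19  0.23  2.45  2.66  0.2  -1.28]
0.0 -0.9 0.46 0 [-0.41  0.19  0.27  2.45  2.71  0.2  -1.32]
0.0 -0.9 0.46 0.15 [-0.46  0.2   0.33  2.45  2.77  0.19 -1.39]
0.0 -0.9 0.55 -0.15 [-0.38  0.19  0.23  2.45  2.67  0.2  -1.29]
0.0 -0.9 0.55 0 [-0.37  0.19  0.22  2.45  2.66  0.21 -1.27]
0.0 -0.9 0.55 0.15 [-0.37  0.19  0.22  2.45  2.65  0.21 -1.27]
0.354 -0.6 0.46 0 [-0.76  0.2   0.62  2.47 -0.2   0.12  1.55]
0.354 -0.6 0.46 0.15 [-0.79  0.21  0.65  2.47 -0.13  0.12  1.48]
```

```bash
cat > s4.py <<'E'
from s2 import *
P=[.44,.0127,.30]
q,cp,cr=go(q0,[([.5,0,.38],ori(0,-.9),8),(P,ori(.7,-.9),8),(P,ori(.7,0),8),([.437,.0127,.25],ori(.56,0),3),([.437,.0127,.168],ori(.56,0),4),([.48,.011,.168],ori(.56,0),5),([.53,.009,.168],ori(.56,0),6)],1)
cp,cr=fk(q0,v)
for o in (ori(0,-.9),ori(.7,-.9),ori(.7,0),ori(.56,0)): print((o*cr.inv()).as_rotvec().round(3))
E
python3 s4.py
```

```text
[-1.16  0.75  1.32  2.01  0.22  0.89  1.45] [0.5  0.   0.38] [-0.03 -0.78 -0.62] err 0.0
[-1.25  0.75  1.26  2.47  2.36  0.3  -0.77] [0.44  0.013 0.3  ] [ 0.62 -0.63 -0.48] err 0.0
[-0.46  0.2   0.32  2.45  2.77  0.2  -1.38] [0.44  0.013 0.3  ] [ 0.64 -0.03 -0.76] err 0.0
[-0.34  0.29  0.21  2.46  2.84  0.16 -1.46] [0.437 0.013 0.25 ] [ 0.53 -0.02 -0.85] err 0.0
[-0.2   0.51  0.04  2.53  2.92  0.45 -1.56] [0.437 0.013 0.168] [ 0.53 -0.02 -0.85] err 0.0
[-0.19  0.53  0.05  2.43  2.93  0.37 -1.55] [0.48  0.011 0.168] [ 0.53 -0.02 -0.85] err 0.0
[-0.17  0.55  0.06  2.32  2.94  0.29 -1.53] [0.53  0.009 0.168] [ 0.53 -0.02 -0.85] err 0.0
[-0.886  0.023 -0.014]
[-0.869 -0.626  0.305]
[-0.01  -0.706 -0.012]
[-0.005 -0.566 -0.013]
```

Call:
step_arm --motion '[2.1, -0.7, 6.4, 0, 0, 0, 0.87, 2.1, -0.7, 6.4, -0.886, 0.023, -0.014, 0.87, 2.1, -0.7, 6.4, -0.886, 0.023, -0.014, 0.87, 2.1, -0.7, 6.4, -0.886, 0.023, -0.014, 0.87, 2.1, -0.7, 6.4, -0.886, 0.023, -0.014, 0.87, 2.1, -0.7, 6.4, -0.886, 0.023, -0.014, 0.87, 2.1, -0.7, 6.4, -0.886, 0.023, -0.014, 0.87, 2.1, -0.7, 6.4, -0.886, 0.023, -0.014, 0.87, 2.1, -0.7, 6.4, -0.886, 0.023, -0.014, 0.87]'

```text
clock: 10.75
ee_pos: [0.4985, -0.0011, 0.3789]
orientation: [-0.008, 0.019, 0.902, -0.432]
wrist_force: [0.3, 0.7, -0.2]
opening: 0.133
gripper_force: 0.0
```

```bash
python3 st.py; cat > nx.py <<'E'
import sys
from s2 import *
from plant import arm
st=arm.read_state();o=st["orientation"];cr=Ro.from_quat(np.r_[o[1:],o[0]]);q=st["joint_positions"]
print("model err",(fk(q,v)[0]-st["ee_pos"]).round(4))
for P,th,sd in eval(sys.argv[1]):
    print("shift cm",((np.array(P)-st["ee_pos"])*100).round(2),"rot",(ori(th,sd)*cr.inv()).as_rotvec().round(3))
    q,_,_=go(q,[(P,ori(th,sd),9)],1)
E
python3 nx.py "[((.44,.0127,.30),.7,-.9),((.44,.0127,.30),.7,0),((.437,.0127,.25),.56,0),((.437,.0127,.168),.56,0)]"
```

```text
t 10.75 tcp [ 0.4985 -0.0011  0.3789] z [-0.03  -0.779 -0.626] y [ 0.027  0.626 -0.779] tip [ 0.4931 -0.1397  0.2674] F [ 0.3  0.7 -0.2] q [-1.201  0.723  1.295  1.992  0.25   0.952  1.397]
model err [-0.0005  0.0238  0.0093]
shift cm [-5.85  1.38 -7.89] rot [-0.024 -0.434  0.546]
[-1.15  0.58  1.    2.48  1.97  0.51 -0.38] [0.44  0.013 0.3  ] [ 0.62 -0.63 -0.48] err 0.0
shift cm [-5.85  1.38 -7.89] rot [ 0.828 -0.684  0.313]
[-0.36  0.19  0.21  2.45  2.65  0.21 -1.26] [0.44  0.013 0.3  ] [ 0.64 -0.03 -0.76] err 0.0
shift cm [ -6.15   1.38 -12.89] rot [ 0.847 -0.555  0.25 ]
[-0.28  0.29  0.13  2.46  2.7   0.17 -1.32] [0.437 0.013 0.25 ] [ 0.53 -0.02 -0.85] err 0.0
shift cm [ -6.15   1.38 -21.09] rot [ 0.847 -0.555  0.25 ]
[-0.13  0.51 -0.06  2.53  2.82  0.46 -1.45] [0.437 0.013 0.168] [ 0.53 -0.02 -0.85] err 0.0
```

Call:
step_arm --motion '[-5.9, 1.4, -7.9, -0.024, -0.434, 0.546, 0.87, -5.9, 1.4, -7.9, -0.024, -0.434, 0.546, 0.87, -5.9, 1.4, -7.9, -0.024, -0.434, 0.546, 0.87, -5.9, 1.4, -7.9, -0.024, -0.434, 0.546, 0.87, -5.9, 1.4, -7.9, -0.024, -0.434, 0.546, 0.87, -5.9, 1.4, -7.9, -0.024, -0.434, 0.546, 0.87, -5.9, 1.4, -7.9, -0.024, -0.434, 0.546, 0.87, -5.9, 1.4, -7.9, -0.024, -0.434, 0.546, 0.87, -5.9, 1.4, -7.9, -0.024, -0.434, 0.546, 0.87, -5.9, 1.4, -7.9, -0.024, -0.434, 0.546, 0.87, -5.9, 1.4, -7.9, -0.024, -0.434, 0.546, 0.87]'

```text
clock: 11.85
ee_pos: [0.4394, 0.012, 0.3008]
orientation: [0.299, -0.128, 0.849, -0.416]
wrist_force: [0.4, -0.6, -0.6]
opening: 0.129
gripper_force: 0.0
```

```bash
python3 st.py; python3 nx.py "[((.44,.0127,.30),.7,0),((.437,.0127,.25),.56,0),((.437,.0127,.168),.56,0)]"
```

```text
t 11.85 tcp [0.4394 0.012  0.3008] z [ 0.615 -0.629 -0.475] y [ 0.031  0.621 -0.783] tip [ 0.5489 -0.1     0.2162] F [ 0.4 -0.6 -0.6] q [-1.348  0.666  1.182  2.487  1.872  0.382 -0.349]
model err [-0.0217  0.0306  0.0046]
shift cm [ 0.06  0.07 -0.08] rot [ 0.898 -0.039  0.007]
[-0.38  0.19  0.23  2.45  2.67  0.2  -1.28] [0.44  0.013 0.3  ] [ 0.64 -0.03 -0.76] err 0.0
shift cm [-0.24  0.07 -5.08] rot [ 0.903  0.091 -0.056]
[-0.29  0.29  0.15  2.46  2.72  0.16 -1.34] [0.437 0.013 0.25 ] [ 0.53 -0.02 -0.85] err 0.0
shift cm [ -0.24   0.07 -13.28] rot [ 0.903  0.091 -0.056]
[-0.14  0.51 -0.04  2.53  2.84  0.46 -1.47] [0.437 0.013 0.168] [ 0.53 -0.02 -0.85] err 0.0
```

Joint 5 is now on the branch I wanted. Next I'll remove the sideways tilt.

Call:
step_arm --motion '[0, 0, 0, 0.898, -0.039, 0.007, 0.87, 0, 0, 0, 0.898, -0.039, 0.007, 0.87, 0, 0, 0, 0.898, -0.039, 0.007, 0.87, 0, 0, 0, 0.898, -0.039, 0.007, 0.87, 0, 0, 0, 0.898, -0.039, 0.007, 0.87, 0, 0, 0, 0.898, -0.039, 0.007, 0.87, 0, 0, 0, 0.898, -0.039, 0.007, 0.87, 0, 0, 0, 0.898, -0.039, 0.007, 0.87, 0, 0, 0, 0.898, -0.039, 0.007, 0.87]'

```text
clock: 12.75
ee_pos: [0.44, 0.0109, 0.3006]
orientation: [0.344, 0.021, 0.939, -0.01]
wrist_force: [0.4, 0.0, -0.2]
opening: 0.129
gripper_force: 0.0
```

```bash
python3 st.py; python3 nx.py "[((.437,.0127,.25),.56,0),((.437,.0127,.166),.56,0)]"
```

```text
t 12.75 tcp [0.44   0.0109 0.3006] z [ 0.645 -0.032 -0.763] y [ 0.046  0.999 -0.004] tip [0.5549 0.0051 0.1647] F [ 0.4  0.  -0.2] q [-0.489  0.182  0.308  2.465  2.596  0.211 -1.245]
model err [-0.0083  0.0115  0.001 ]
shift cm [-0.3   0.18 -5.06] rot [0.01  0.142 0.004]
[-0.3   0.29  0.15  2.46  2.73  0.16 -1.35] [0.437 0.013 0.25 ] [ 0.53 -0.02 -0.85] err 0.0
shift cm [ -0.3    0.18 -13.46] rot [0.01  0.142 0.004]
[-0.15  0.51 -0.04  2.53  2.85  0.47 -1.48] [0.437 0.013 0.166] [ 0.53 -0.02 -0.85] err 0.0
```

Call:
step_arm --motion '[-0.2, 0.15, -4, 0, 0, 0, 0.87, -0.2, 0.15, -8, 0, 0, 0, 0.87, -0.2, 0.15, -10, 0, 0, 0, 0.87, -0.2, 0.15, -10, 0.01, 0.142, 0.004, 0.87, -0.2, 0.15, -11.5, 0.01, 0.142, 0.004, 0.87, -0.2, 0.15, -12.5, 0.01, 0.142, 0.004, 0.87, -0.2, 0.15, -13.1, 0.01, 0.142, 0.004, 0.87, -0.2, 0.15, -13.1, 0.01, 0.142, 0.004, 0.87, -0.2, 0.15, -13.1, 0.01, 0.142, 0.004, 0.87]'

```text
clock: 13.65
ee_pos: [0.4378, 0.0144, 0.1695]
orientation: [0.277, 0.017, 0.961, -0.006]
wrist_force: [0.2, -1.5, -0.2]
opening: 0.136
gripper_force: 0.0
```

```bash
python3 st.py; python3 - <<'E'
from h import *
p=arm.camera("scene");w=arm.camera("wrist")
a=cv2.resize(p["img"][130:230,190:320],(390,300),interpolation=cv2.INTER_CUBIC);b=cv2.resize(w["img"],(400,300))
cv2.imwrite("pics/g.png",cv2.hconcat([a,b])[:,:,::-1])
E
```

```text
t 13.65 tcp [0.4378 0.0144 0.1695] z [ 0.532 -0.02  -0.847] y [ 0.036  0.999 -0.001] tip [0.5325 0.0107 0.0188] F [ 0.2 -1.5 -0.2] q [-0.226  0.519  0.018  2.494  2.845  0.435 -1.514]
```

View pics/g.png

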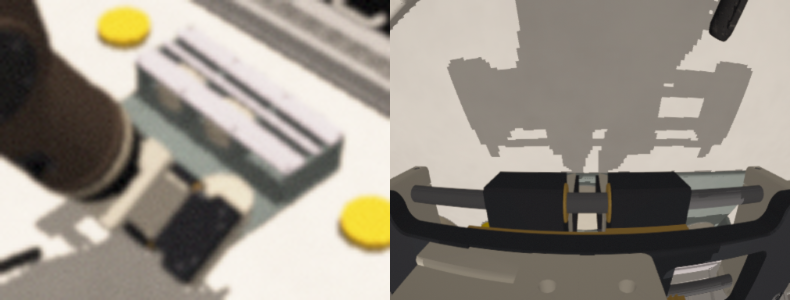

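Call:
step_arm --motion '[0, -0.2, -0.5, 0, 0, 0, 0.87, 0, -0.2, -0.5, 0, 0, 0, 0.87, 0.3, -0.21, -0.5, 0, 0, 0, 0.87, 0.6, -0.22, -0.5, 0, 0, 0, 0.87, 0.9, -0.24, -0.5, 0, 0, 0, 0.87, 1.3, -0.25, -0.5, 0, 0, 0, 0.87, 1.8, -0.27, -0.5, 0, 0, 0, 0.87, 2.3, -0.29, -0.5, 0, 0, 0, 0.87, 2.8, -0.31, -0.5, 0, 0, 0, 0.87, 3.3, -0.34, -0.5, 0, 0, 0, 0.87, 3.8, -0.36, -0.5, 0, 0, 0, 0.87, 4.3, -0.38, -0.5, 0, 0, 0, 0.87, 4.8, -0.4, -0.5, 0, 0, 0, 0.87, 5.3, -0.42, -0.5, 0, 0, 0, 0.87, 5.5, -0.43, -0.5, 0, 0, 0, 0.87, 5.5, -0.43, -0.5, 0, 0, 0, 0.87]'

```text
clock: 15.35
ee_pos: [0.4931, 0.0102, 0.1647]
orientation: [0.278, 0.017, 0.961, -0.005]
wrist_force: [0.1, 0.1, 0.6]
opening: 0.13
gripper_force: 0.0
```

```bash
python3 st.py; python3 - <<'E'
from h import *
p=arm.camera("scene");w=arm.camera("top")
a=cv2.resize(p["img"][130:230,190:320],(390,300),interpolation=cv2.INTER_CUBIC);b=cv2.resize(w["img"][115:215,185:318],(400,300),interpolation=cv2.INTER_CUBIC)
cv2.imwrite("pics/i.png",cv2.hconcat([a,b])[:,:,::-1])
E
```

```text
t 15.35 tcp [0.4931 0.0102 0.1647] z [ 0.533 -0.019 -0.846] y [0.036 0.999 0.001] tip [0.588  0.0069 0.0142] F [0.1 0.1 0.6] q [-0.198  0.558  0.035  2.369  2.871  0.35  -1.499]
```

View pics/i.png

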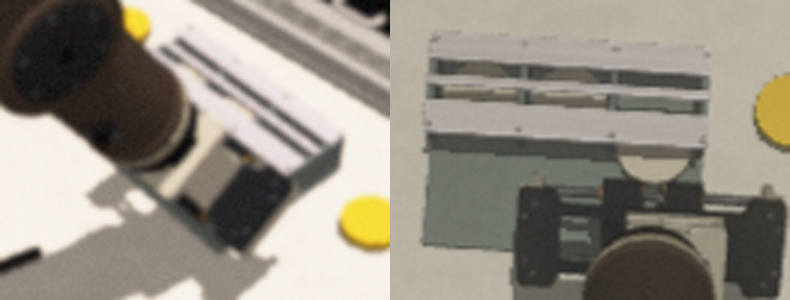

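The dish is half under the roof in the right lane, at (655,160) in the right-hand panel, and centred between the walls. Moving on at lower speed.

Call:
step_arm --motion '[0.4, -0.02, 0, 0, 0, 0, 0.87, 0.8, -0.04, 0, 0, 0, 0, 0.87, 1.2, -0.05, 0, 0, 0, 0, 0.87, 1.6, -0.07, 0, 0, 0, 0, 0.87, 2.0, -0.09, 0, 0, 0, 0, 0.87, 2.3, -0.1, 0, 0, 0, 0, 0.87, 2.5, -0.11, 0, 0, 0, 0, 0.87, 2.7, -0.12, 0, 0, 0, 0, 0.87, 2.8, -0.12, 0, 0, 0, 0, 0.87, 2.8, -0.12, 0, 0, 0, 0, 0.87]'

```text
clock: 16.45
ee_pos: [0.5209, 0.0091, 0.1647]
orientation: [0.277, 0.017, 0.961, -0.005]
wrist_force: [-0.1, -0.5, 0.5]
opening: 0.127
gripper_force: 0.0
```

```bash
python3 st.py
```

```text
t 16.45 tcp [0.5209 0.0091 0.1647] z [ 0.533 -0.019 -0.846] y [0.036 0.999 0.001] tip [0.6157 0.0058 0.0141] F [-0.1 -0.5  0.5] q [-0.192  0.575  0.047  2.305  2.875  0.301 -1.49 ]
```

Call:
step_arm --motion '[0.1, 0, 0, 0, 0, 0, 0.87, 0.2, -0.01, 0, 0, 0, 0, 0.87, 0.3, -0.01, 0, 0, 0, 0, 0.87, 0.3, -0.01, 0, 0, 0, 0, 0.87]'

```text
clock: 16.85
ee_pos: [0.524, 0.009, 0.1647]
orientation: [0.278, 0.017, 0.961, -0.005]
wrist_force: [-0.2, -0.0, -0.0]
opening: 0.126
gripper_force: 0.1
```

Call:
step_arm --motion '[0.1, 0, 0, 0, 0, 0, 0.87, 0.1, 0, 0, 0, 0, 0, 0.87]'

```text
clock: 17.05
ee_pos: [0.5249, 0.009, 0.1647]
orientation: [0.277, 0.017, 0.961, -0.005]
wrist_force: [-0.4, -0.1, 0.8]
opening: 0.127
gripper_force: 0.1
```

Call:
step_arm --motion '[0.1, 0, 0, 0, 0, 0, 0.87, 0.1, 0, 0, 0, 0, 0, 0.87]'

```text
clock: 17.25
ee_pos: [0.5258, 0.0089, 0.1646]
orientation: [0.277, 0.017, 0.961, -0.005]
wrist_force: [-1.0, -0.0, 0.3]
opening: 0.126
gripper_force: 0.4
```

Call:
step_arm --motion '[0.1, 0, 0, 0, 0, 0, 0.87, 0.1, 0, 0, 0, 0, 0, 0.87]'

```text
clock: 17.45
ee_pos: [0.5264, 0.0089, 0.1645]
orientation: [0.277, 0.017, 0.961, -0.005]
wrist_force: [-3.0, 1.3, 1.2]
opening: 0.128
gripper_force: 1.5
```

Call:
step_arm --motion '[0.1, 0, 0, 0, 0, 0, 0.87, 0.1, 0, 0, 0, 0, 0, 0.87]'

```text
clock: 17.65
ee_pos: [0.5269, 0.0089, 0.1644]
orientation: [0.276, 0.017, 0.961, -0.005]
wrist_force: [-6.4, 0.1, 4.2]
opening: 0.13
gripper_force: 3.2
```

```bash
python3 st.py; python3 - <<'E'
from h import *
w=arm.camera("top")
b=cv2.resize(w["img"][120:175,190:300],(800,400),interpolation=cv2.INTER_CUBIC)
cv2.imwrite("pics/j.png",b[:,:,::-1])
E
```

```text
t 17.65 tcp [0.5269 0.0089 0.1644] z [ 0.531 -0.019 -0.847] y [0.036 0.999 0.   ] tip [0.6214 0.0056 0.0136] F [-6.4  0.1  4.2] q [-0.192  0.58   0.05   2.29   2.876  0.288 -1.488]
```

View pics/j.png

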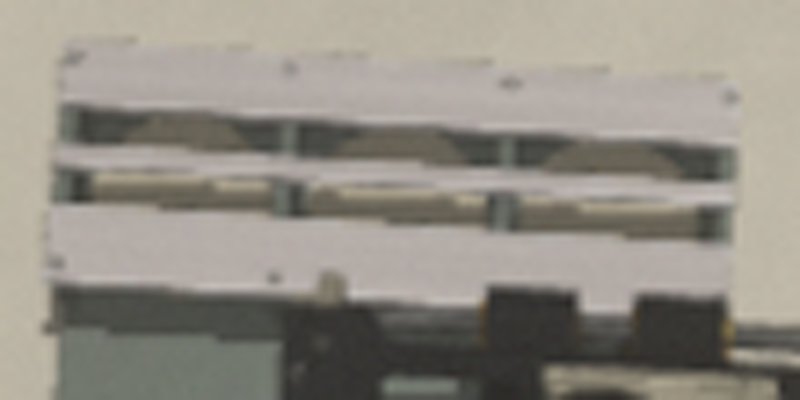

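The force builds at exactly the expected home position (dish centre at x≈0.658). In the rear slot the dish's arc sits in line with its two neighbours: arc peaks at (188,112), (405,125) and (612,138), matching the hood's tilt in the picture. Retreating straight back, then up.

Call:
step_arm --motion '[-0.3, 0.01, 0, 0, 0, 0, 0.87, -1, 0.04, 0, 0, 0, 0, 0.87, -2.5, 0.1, 0, 0, 0, 0, 0.87, -4, 0.16, 0, 0, 0, 0, 0.87, -6, 0.24, 0, 0, 0, 0, 0.87, -7.5, 0.3, 0.5, 0, 0, 0, 0.87, -8, 0.32, 3, 0, 0, 0, 0.87, -8, 0.32, 6, 0, 0, 0, 0.87, -8, 0.32, 6, 0, 0, 0, 0.87]'

```text
clock: 18.6
ee_pos: [0.4486, 0.0123, 0.2277]
orientation: [0.28, 0.017, 0.96, -0.004]
wrist_force: [0.8, 0.5, 0.3]
opening: 0.131
gripper_force: 0.0
```

```bash
python3 st.py; python3 - <<'E'
from h import *
p=arm.camera("scene");w=arm.camera("top")
a=cv2.resize(p["img"][130:230,190:320],(390,300),interpolation=cv2.INTER_CUBIC);b=cv2.resize(w["img"][115:215,185:318],(400,300),interpolation=cv2.INTER_CUBIC)
cv2.imwrite("pics/k.png",cv2.hconcat([a,b])[:,:,::-1])
E
```

```text
t 18.6 tcp [0.4486 0.0123 0.2277] z [ 0.538 -0.018 -0.843] y [0.036 0.999 0.002] tip [0.5443 0.0092 0.0777] F [0.8 0.5 0.3] q [-0.296  0.365  0.12   2.445  2.796  0.235 -1.443]
```

View pics/k.png

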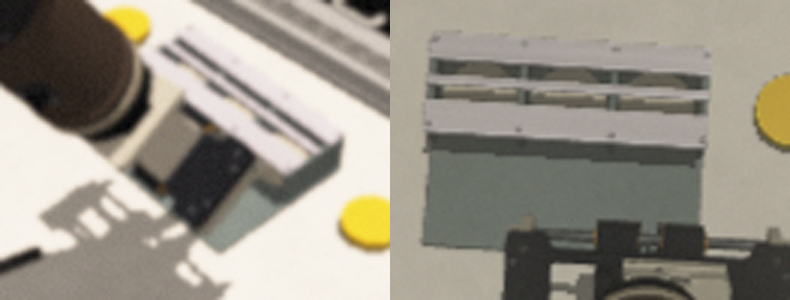

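The right-hand panel shows all three dishes aligned in the slots, the apron clear, and the arm touching nothing. Handing in.

```bash
python3 -c "
from plant import arm
print(arm.hand_in())"
```

```text
the job is handed in; nothing more can be done
None
```

The off-white dish is in the free right-hand lane, pushed home against the back stop level with the two stored dishes, and the job was handed in at about 19 s; the hand-in gave no verdict.

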